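Lay the cell pack down and turn the mirror to its underside

TASK

Check the underside of the grey lithium cell pack. With gentle pushes of the fingers only, gripping and lifting nothing, tip the standing pack over onto its broad face so that it lies along the black rubber mat with its top pointing away from the swing-arm mirror; then push the yellow swing arm round until the mirror squarely faces the pack's underside, with a clear gap between them. Leave everything else where it is.

Things in the scene. Friction and masses are not known exactly. Their poses are not given: they have to be found in the camera images.
- stand: Fixed stand: aluminium plate 6 mm thick (x -170 to 100, y -195 to 155 mm in its frame) with a black rubber mat (110 mm along x, 250 along y, centred on the origin, top 10 mm above the shelf). Origin on the shelf surface under the mat's centre, z up. The pack must end with its top towards the stand's +y. The mirror's hinge post is at x -135, y -100 mm.
- pack: Grey cell pack, loose, 80 (its x) x 50 (y) x 130 mm (z), about 0.65 kg; studs 8 mm high on top, orange disc below. Origin: underside centre, z to the studs. Starts upright on the mat's -y part, its y within 0.15 rad of the stand's y. Its +y broad face must end face down. Pushed near the top along +y it tips about its lower +y edge, sliding little; past 0.37 rad it falls by itself.
- pack_top (a point): Centre of the pack's top face, 130 mm from the origin along the pack's z.
- mirror_arm (a joint): Angle of the mirror's swing arm about its vertical hinge post, rad, 0 to 1.7, growing anticlockwise seen from above. At 0 it is swung away from the pack; at 1.2 the arm points along the stand's +x and the mirror faces the stand's +y. Direction of the arm from the hinge = stand's yaw + joint - 1.2. Light friction hinge (about 0.06 N m): stays where left.
- hinge (a point): Point on the swing arm's vertical hinge axis, 56 mm above the shelf. Turns with the arm: x along the arm to the mirror, y horizontally the way the mirror faces, z up. Round hub of 14 mm radius, top 82 mm above the shelf. The arm is a yellow upright flat blade 6 mm thick reaching 112 mm from the axis, lower edge 36 mm and upper edge 76 mm above the shelf.
- mirror (a point): Centre of the round mirror (black-rimmed disc, 54 mm diameter, 4 mm thick) at the end of the swing arm, 135 mm from the hinge axis, 37 mm above the shelf; glass tilted 45 degrees, facing this frame's y and upwards. Axes: x along the arm, y horizontally the way the mirror faces, z up. Lowest and highest points about 15 and 57 mm above the shelf.
- switch: Black bakelite switch housing 70 x 60 x 58 mm, loose bystander; origin under its centre.
- lug_a: Brass ring terminal, 26 mm plate with a hole and a 12 mm thick barrel, 55 mm long, loose bystander; origin under the hole.
- lug_b: Second brass ring terminal, the same as the first; bystander.
- clamp: Stubby red plastic jump clamp, about 106 x 30 x 36 mm, loose bystander; origin under its centre.
- grease: Small jar of terminal grease with a blue cap, 52 mm diameter, 60 mm high, loose bystander; origin under its centre.
- wrench: Steel wrench 160 mm long lying flat, loose bystander.
Things that resemble listed ones, but are neither listed nor needed, are in the scene too. Of the things that look like the pack, the smallest one is meant.

How it is judged:
By the outcome, as a careful person would: the job done as asked, in the order asked, and still so for the second after the job is handed in, with the robot touching nothing.
It also fails if it takes over 45 s, if anything falls off the work surface, if the arm or the gripper's body presses on something with over 40 N, if the wrist force passes 120 N, or if a joint passes its speed limit or range.

ROBOT

A 6-joint arm with a two-finger parallel gripper is mounted at the origin on the work surface. World frame = base frame: x ahead of the robot, y to its left, z up, the work surface at z = 0. Lengths are in m, angles in degrees, forces in N, time in s.
With the tool pointing down it reaches from about 0.35 to 0.875 m from the base axis. Payload 4.2 kg.
Tool frame: the origin (TCP) lies on the mounting face of the last link; the fingertips stand 182 mm ahead of it and the grasp point (between the pads) lies 164 mm ahead of it (r.tcp_to_grasp is the distance from the TCP to the grasp point, in m); z points along the fingers, y is the line along which they close (so a half turn about z gives the same grasp; the last joint's range is limited). The gripper opens to 87 mm and grips with 3 to 60 N. Pads are 19 mm wide; open, the fingers measure 117 mm over their backs; the gripper's body (75 mm by 190 mm) begins 51 mm behind the grasp point.
Start: joints at [14.817, 22.042, 0.453, 0, -68.411, -14.817], TCP at [0.625, 0, 0.405] pointing down, gripper open.
Joint ranges: [-179.83, 179.83], [-69.29, 118.12], [-61.27, 80.66], [-181.25, 117.63], [-171.15, -9.14], [-177.46, 177.46]. Speed limits (degrees/s): [159.86, 159.86, 180, 180, 180, 180].

INTERFACE

Orientations are given as a 3x3 rotation matrix whose columns are the frame's x, y, z axes.
In Python, from station import sense, eyes, r gives the robot as it stands.
- The arm moves only by the tool jog_arm, never from a script. Its argument "increments" is a list of rows, each a list of 4 numbers: the shift along the tool's x, y, z normalised to -1 to 1, where 1 is 0.02 m, then the turn about the tool's z normalised to -1 to 1, where 1 is 0.08 rad. A call has 1 to 10 rows; each row shifts and turns the commanded pose from where the row before left it, along the tool's axes as they then stand; what a row does not reach is not made up. A row lasts 1/10 s, in which the tool goes at most 50 mm and 8.59 degrees, less where a joint would pass 70% of its speed; a pose out of reach is approached as far as the arm can. A call with a number of a shift or a turn outside -1 to 1 is refused whole. A call with a gripper value outside its range is refused whole. "grip" is the finger opening in mm, from 0 to 87, set as the call begins (left out, the last holds). The fingers move at their own pace and stop on an object; the grip force is fixed at half the most. Time passes only in rows, so rows that do not move let the fingers close. It gives the time, the measured TCP pose, the force, the opening and the grip force at its end, in the units of the state.
- sense(): the state, without advancing time (a new reading comes with each control period).
- eyes.capture(name): name is "scene" or "side" or "wrist"; returns the picture (480x640x3 uint8, blue, green, red); there is no depth.
- eyes.get_calibration(name): a dict with "camera_matrix" (3x3 intrinsics, pixels), "R" (3x3) and "t" (3): a world point X has camera coordinates R X + t; the wrist camera has in their place "T_tool_cam" (4x4, takes a point from camera to tool coordinates, whose origin is the TCP and whose axes are the flange's). Camera axes: x right, y down, z forward; pixel columns grow to the right and rows downward; lengths in m; the calibration is good to about 2 mm. A picture is of the moment at which its call begins: read the wrist's pose just before it. get_calibration takes no time and is no camera call.
- r.finish_job(): hands the job in; it is judged then, once.
Trained networks look in the newest picture that a camera, given by its name, has taken for a name from the list of things; names that differ only in an ending like _2 or _b are one class to them, and where a whole thing is asked for, a point or a joint stands for the part that bears it (a point fixed in the world has none). Each returns a list of dicts, best first, with "conf" (0 to 1); they miss things now and then, are a little off and sometimes report something else, mostly with a low value. They report only what shows in the picture. A call takes as long as a camera call. They do not tell look-alikes from the thing itself.
- eyes.spot_in(camera, name): "centre" ([x, y, z] in m, in world coordinates, good to about 4 mm: the middle of the surface that is visible of it).
- eyes.outline_of(camera, name): "mask" (480x640 bool, what is visible of it).
The state is a dict: "time_s": time; "joints": joint angles; "joint_velocities": joint speeds; "effort": joint torques, N m; "tcp_pos": TCP position; "ee_rot": TCP orientation; "wrist_force": force on the tool from outside, world axes, zero at the start; "moment": the same for the moment, N m; "gripper_width": opening from 0.0 (shut) to 1.0 (fully open); "gripper_force": force on a finger pad.
Only numpy, scipy, OpenCV 4.12 (cv2) and the standard library are available. Lean on these libraries where they do the work, as an engineer would, in place of code of your own. Each camera call takes 0.05 s, during which the arm holds its last target. There are 200 camera calls.

## Working session

There is one attempt and no reset: what is moved stays moved. The work goes in short steps, Python scripts to look and compute and a tool call to move; the robot and the scene stay as the last step left them, time stands still between calls to the robot, and variables do not carry over. Pictures are saved under pics/ and viewed, at most 10 in all, crops included, and the job is handed in when it is done.

Besides the shell and the picture viewer there is one more tool, called after "Request:" by a JSON object that holds its "name" and its "arguments". jog_arm: Moves the arm, as the interface text tells. Its arguments: {"type":"object","properties":{"increments":{"type":"array"},"grip":{"type":"number"}},"required":["increments"]}

```bash
mkdir -p pics; python3 - <<'E'
from station import sense, eyes, r
import cv2,numpy as np
for n in ("scene","side"):
    im=eyes.capture(n); cv2.imwrite(f"pics/{n}0.png",im)
    c=eyes.get_calibration(n); print(n,c["camera_matrix"],c["R"],c["t"])
    for k in ("pack","mirror","mirror_arm","hinge","stand","switch","grease","clamp"):
        for d in eyes.spot_in(n,k): print(k,np.round(d["centre"],3),round(d["conf"],2))
print(sense()["time_s"])
E
```

```text
scene [[448.07668928   0.         323.91512861]
 [  0.         448.07668928 243.26084119]
 [  0.           0.           1.        ]] [[-0.48981356  0.87168558 -0.0157139 ]
 [ 0.53383122  0.28562041 -0.79589271]
 [-0.68927999 -0.39822761 -0.60523373]] [ 0.22600643 -0.17252883  1.42851192]
pack [0.308 0.298 0.122] 0.96
pack [ 0.647 -0.016  0.104] 0.8
pack [ 0.445 -0.392  0.002] 0.23
mirror [ 0.586 -0.148  0.051] 0.67
mirror_arm [ 0.587 -0.151  0.048] 0.62
hinge [ 0.585 -0.15   0.05 ] 0.62
stand [0.593 0.03  0.007] 0.95
switch [ 0.684 -0.365  0.038] 0.87
grease [0.673 0.395 0.053] 0.72
grease [ 0.588 -0.152  0.049] 0.21
clamp [ 0.574 -0.39   0.019] 0.58
side [[441.72325402   0.         318.84248699]
 [  0.         441.72325402 238.18664922]
 [  0.           0.           1.        ]] [[ 0.87456752 -0.48474268 -0.01249715]
 [-0.32318951 -0.56349432 -0.76027804]
 [ 0.36149714  0.66895343 -0.64947758]] [-0.39907532  0.24013712  0.83053125]
pack [ 0.273 -0.276  0.159] 0.83
pack [ 0.595 -0.046  0.102] 0.81
pack [0.261 0.238 0.129] 0.57
mirror [ 0.597 -0.047  0.099] 0.62
mirror [ 0.531 -0.126  0.059] 0.58
mirror_arm [ 0.533 -0.126  0.058] 0.71
hinge [ 0.532 -0.128  0.057] 0.57
switch [ 0.651 -0.388  0.043] 0.64
grease [0.646 0.382 0.036] 0.8
grease [ 0.572 -0.399  0.023] 0.48
clamp [ 0.572 -0.4    0.026] 0.95
0.9
```

View pics/scene0.png

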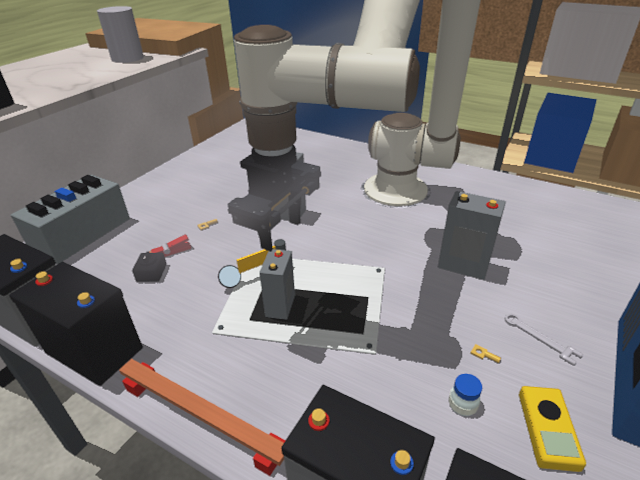

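View pics/side0.png

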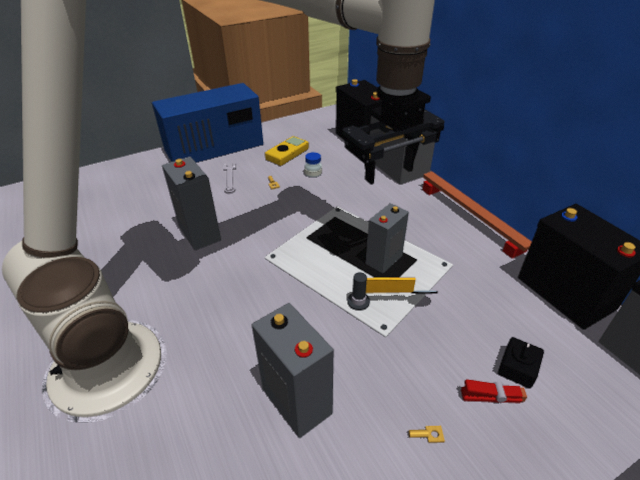

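Pack candidates are: scene (278,283) on the mat, the larger one at (472,233), and side (293,368), also larger. The one on the mat is the smallest and the only one standing on it. I'll check it in a close crop made from both views.

```bash
python3 - <<'E'
import cv2,numpy as np
a=cv2.imread("pics/scene0.png")[228:358,205:395]; b=cv2.imread("pics/side0.png")[195:340,258:458]
a=cv2.resize(a,None,fx=4,fy=4,interpolation=cv2.INTER_CUBIC);b=cv2.resize(b,None,fx=4,fy=4,interpolation=cv2.INTER_CUBIC)
cv2.imwrite("pics/ca.png",a);cv2.imwrite("pics/cb.png",b)
E
```

```text
(no output)
```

View pics/ca.png

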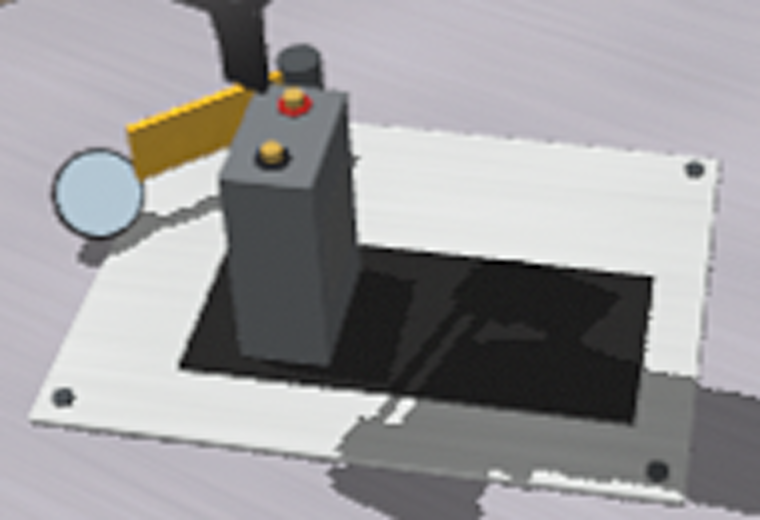

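View pics/cb.png

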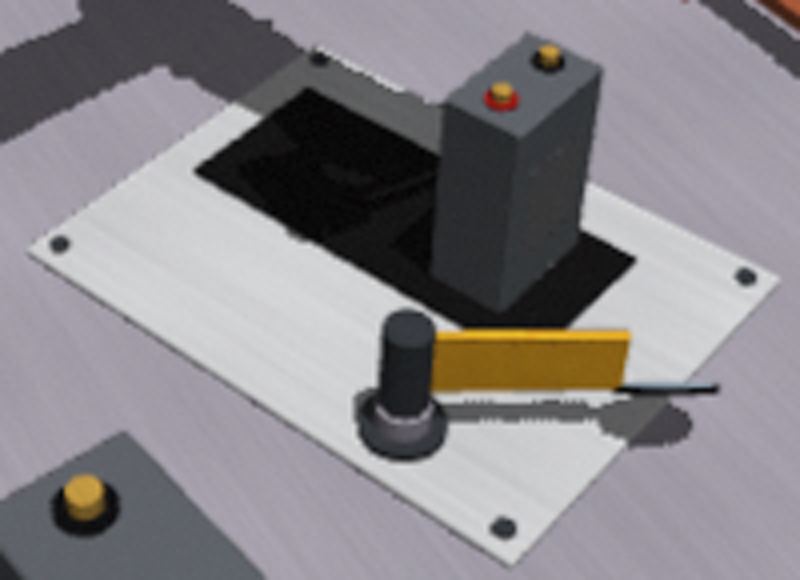

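The crops confirm it: the small pack stands on the mat's -y end, and the mirror arm is swung away. Next I'll fit the stand, pack and arm poses from the corner pixels.

```bash
cat > h.py <<'E'
import numpy as np
def proj(c,X):
    X=np.atleast_2d(X)@np.array(c["R"]).T+np.array(c["t"]).ravel(); p=X@np.array(c["camera_matrix"]).T
    return p[:,:2]/p[:,2:]
def rz(a): c,s=np.cos(a),np.sin(a); return np.array([[c,-s,0],[s,c,0],[0,0,1]])
E
cat > fit.py <<'E'
from station import sense, eyes, r
from h import *
from scipy.optimize import least_squares
C={n:eyes.get_calibration(n) for n in("scene","side")}
O={"scene":(205,228),"side":(258,195)}
S=[("scene",(-170,155,6),(718,160)),("scene",(100,155,6),(688,491)),("scene",(100,-195,6),(30,416)),
("scene",(-55,125,10),(653,277)),("scene",(55,125,10),(634,422)),("scene",(55,-125,10),(180,367)),
("side",(-170,155,6),(28,250)),("side",(100,155,6),(318,45)),("side",(100,-195,6),(779,282)),("side",(-170,-195,6),(515,564)),
("side",(-55,125,10),(195,171)),("side",(55,125,10),(305,88)),("side",(55,-125,10),(636,260))]
P=[("scene",(-40,-25,130),(250,88)),("scene",(-40,25,130),(348,95)),("scene",(40,25,130),(313,188)),("scene",(40,-25,130),(221,180)),
("scene",(40,25,0),(330,364)),("scene",(40,-25,0),(240,355)),
("side",(-40,25,130),(443,103)),("side",(-40,-25,130),(518,138)),("side",(40,-25,130),(602,70)),("side",(40,25,130),(530,33)),
("side",(-40,25,0),(432,277)),("side",(-40,-25,0),(500,312)),("side",(40,-25,0),(580,240))]
A=[("scene",(135,0,37),(98,193)),("scene",(112,0,76),(130,127)),("side",(112,0,76),(629,331)),("side",(112,0,36),(622,388)),("side",(0,0,82),(409,322))]
def res(v,L,z,sc=1):
    return np.concatenate([proj(C[n],rz(v[2])@np.array(X)/1000+[v[0],v[1],z])[0]-(np.array(O[n])+np.array(u)/4-.4) for n,X,u in L])
def fit(L,z,x0):
    s=least_squares(res,x0,args=(L,z),loss="soft_l1"); print(np.round(s.x,4),"rms",np.sqrt(np.mean(s.fun**2)),np.round(s.fun.reshape(-1,2),1).tolist()); return s.x
s=fit(S,0,[.62,.03,0]); p=fit(P,.010,[.62,-.03,0]); a=fit(A,0,[.5,-.1,s[2]-1.2])
R=rz(s[2])[:2,:2]
print("hinge by stand",s[:2]+R@[-.135,-.1],"pack in stand",R.T@(p[:2]-s[:2]),p[2]-s[2],"joint",a[2]-s[2]+1.2)
E
python3 fit.py
```

```text
[0.5877 0.0353 0.3429] rms 0.7326614233922593 [[0.1, -0.8], [-0.8, 1.9], [-0.8, 0.3], [0.2, -0.6], [0.2, -0.7], [-0.7, -0.5], [-1.1, -0.2], [-0.8, -0.5], [0.8, -1.5], [-0.4, 0.4], [-0.7, -0.3], [0.3, -0.3], [0.2, -0.7]]
[ 0.6142 -0.0271  0.3561] rms 0.8230841782718162 [[1.5, -1.6], [-0.3, -1.5], [-0.0, -0.3], [-1.2, -0.5], [-0.0, 0.8], [0.2, 0.6], [-0.1, -1.1], [1.0, -0.2], [0.8, -1.3], [-0.6, -0.7], [-0.7, -0.1], [0.3, 1.1], [-0.3, 0.5]]
[ 0.4956 -0.1006 -0.5329] rms 0.3558898430618894 [[0.4, -0.1], [-0.7, 0.4], [0.3, 0.4], [-0.4, -0.3], [-0.2, -0.0]]
hinge by stand [ 0.49415552 -0.10425788] pack in stand [ 0.00395288 -0.06773043] 0.013187172175213036 joint 0.3241804137919555
```

```bash
cat > goto.py <<'E'
# print increments (tool axes) from the present pose to a TCP goal (stand x,y in mm, z in m, yaw of tool x in stand frame deg)
from station import sense
from h import *
import sys
ST=np.array([.5877,.0353]); SY=.3429
def toolyaw(R): return np.arctan2(R[1,0],R[0,0])
if __name__=="__main__":
    gx,gy,gz,gw=map(float,sys.argv[1:5]); s=sense(); R=np.array(s["ee_rot"])
    p=np.array(s["tcp_pos"]); g=np.r_[ST+rz(SY)[:2,:2]@[gx/1e3,gy/1e3],gz]
    dw=np.degrees(toolyaw(R)-SY); d=(gw-dw+180)%360-180
    print("t",s["time_s"],"TCP in stand",np.round((rz(-SY)@np.r_[p[:2]-ST,0])[:2]*1e3,1),p[2].round(4),"yaw in stand",dw.round(1),"F",np.round(s["wrist_force"],1),"j6",s["joints"][5])
    print("units tool xyz",np.round(R.T@(g-p)/.02,2),"turn units (about tool z)",round(np.radians(-d)/.08,2),"R",np.round(R,2).tolist())
E
python3 goto.py 4 -140 .30 -90; python3 goto.py 4 -140 .30 90
```

```text
t 0.9 TCP in stand [ 23.3 -45.7] 0.4048 yaw in stand -109.6 F [-0.5 -0.5 -0. ] j6 -14.81576580973605
units tool xyz [ 4.76 -0.68  5.24] turn units (about tool z) -4.29 R [[0.0, -1.0, 0.0], [-1.0, -0.0, 0.0], [-0.0, -0.0, -1.0]]
t 0.9 TCP in stand [ 23.3 -45.7] 0.4048 yaw in stand -109.6 F [-0.5 -0.5 -0. ] j6 -14.81576580973605
units tool xyz [ 4.76 -0.68  5.24] turn units (about tool z) 34.98 R [[0.0, -1.0, 0.0], [-1.0, -0.0, 0.0], [-0.0, -0.0, -1.0]]
```

Request:
{"name": "jog_arm", "arguments": {"increments": [[0.95,-0.14,0,0],[0.95,-0.14,0,0],[0.95,-0.14,0,0],[0.95,-0.14,0,0],[0.96,-0.12,0,0],[0,0,1,-0.86],[0,0,1,-0.86],[0,0,1,-0.86],[0,0,1,-0.86],[0,0,1,-0.85]], "grip": 30}}

```text
time_s: 1.9
tcp_pos: [0.6386, -0.0952, 0.304]
ee_rot: [[0.339, -0.941, 0.0], [-0.941, -0.339, -0.0], [0.0, -0.0, -1.0]]
wrist_force: [-0.3, 0.3, -0.0]
gripper_width: 0.353
gripper_force: 0.0
```

```bash
python3 goto.py 4 -115 .30 -90; python3 - <<'E'
from station import eyes
import cv2
a=eyes.capture("scene")[178:358,175:395]; b=eyes.capture("side")[145:340,258:458]
import numpy as np
a=cv2.resize(a,(400,330));b=cv2.resize(b,(340,330))
cv2.imwrite("pics/c1.png",np.hstack([a,b]))
E
```

```text
t 1.9 TCP in stand [   4. -140.] 0.304 yaw in stand -89.8 F [-0.3  0.3 -0. ] j6 13.972815188441322
units tool xyz [-1.25 -0.    0.2 ] turn units (about tool z) 0.04 R [[0.34, -0.94, 0.0], [-0.94, -0.34, -0.0], [0.0, -0.0, -1.0]]
```

View pics/c1.png

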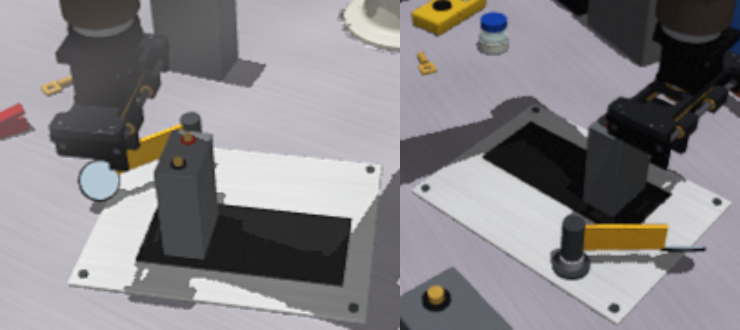

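The gripper stands on the -y side of the upright pack (composite about (110,110)), with nothing touched.

Request:
{"name": "jog_arm", "arguments": {"increments": [[-0.5,0,0.2,0],[-0.5,0,0,0],[-0.4,0,0,0],[-0.2,0,0,0],[-0.2,0,0,0],[-0.2,0,0,0],[-0.2,0,0,0],[-0.2,0,0,0],[-0.2,0,0,0],[-0.2,0,0,0]]}}

```text
time_s: 3.0
tcp_pos: [0.6196, -0.0422, 0.3006]
ee_rot: [[0.336, -0.942, -0.0], [-0.942, -0.336, 0.0], [-0.0, 0.0, -1.0]]
wrist_force: [1.0, -1.2, 1.6]
gripper_width: 0.347
gripper_force: 0.6
```

Request:
{"name": "jog_arm", "arguments": {"increments": [[-0.2,0,0,0],[-0.2,0,0,0],[-0.2,0,0,0],[-0.2,0,0,0],[0,0,0,0]]}}

```text
time_s: 3.5
tcp_pos: [0.614, -0.0268, 0.3005]
ee_rot: [[0.337, -0.941, -0.001], [-0.941, -0.337, 0.0], [-0.001, 0.001, -1.0]]
wrist_force: [0.5, 1.2, 0.2]
gripper_width: 0.35
gripper_force: 0.0
```

```bash
python3 goto.py 4 -57 .30 -90; python3 - <<'E'
from station import eyes
import cv2
a=eyes.capture("scene")[178:358,175:395]; b=eyes.capture("side")[145:340,258:458]
import numpy as np
a=cv2.resize(a,(400,330));b=cv2.resize(b,(340,330))
cv2.imwrite("pics/c2.png",np.hstack([a,b]))
E
```

```text
t 3.5 TCP in stand [  4.  -67.3] 0.3005 yaw in stand -89.9 F [0.5 1.2 0.2] j6 7.144046485092671
units tool xyz [-0.51 -0.    0.02] turn units (about tool z) 0.01 R [[0.34, -0.94, -0.0], [-0.94, -0.34, 0.0], [-0.0, 0.0, -1.0]]
```

View pics/c2.png

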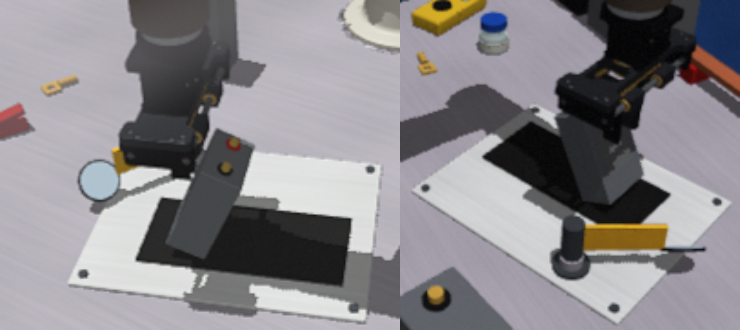

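The pack is tipping about its lower +y edge and leans roughly at its balance point. A little more push, then back off and up.

Request:
{"name": "jog_arm", "arguments": {"increments": [[-0.2,0,0,0],[-0.2,0,0,0],[-0.2,0,0,0],[0,0,0,0],[0,0,0,0],[0,0,0,0],[0,0,0,0]], "grip": 0}}

```text
time_s: 4.3
tcp_pos: [0.6103, -0.0162, 0.3007]
ee_rot: [[0.336, -0.942, -0.0], [-0.942, -0.336, 0.0], [-0.0, -0.0, -1.0]]
wrist_force: [0.7, 0.3, 0.1]
gripper_width: 0.005
gripper_force: 0.0
```

Request:
{"name": "jog_arm", "arguments": {"increments": [[1,0,0,0],[1,0,0,0],[1,0,0,0],[1,0,0,0],[1,0,0,0],[1,0,0,0],[0,0,0,0]]}}

```text
time_s: 5.0
tcp_pos: [0.6511, -0.1312, 0.3004]
ee_rot: [[0.334, -0.943, 0.0], [-0.943, -0.334, -0.0], [0.0, 0.0, -1.0]]
wrist_force: [-1.0, 0.3, 0.1]
gripper_width: 0.005
gripper_force: 0.0
```

```bash
python3 goto.py 4 -57 .30 -90; python3 - <<'E'
from station import eyes
import cv2
a=eyes.capture("scene")[218:358,205:395]; b=eyes.capture("side")[195:335,268:458]
import numpy as np
f=lambda x:cv2.resize(x,None,fx=4,fy=4,interpolation=cv2.INTER_CUBIC)
a=cv2.resize(a,(400,295),interpolation=cv2.INTER_CUBIC)
b=f(b)
cv2.imwrite("pics/c3.png",np.vstack([b[:,:], ]) )
cv2.imwrite("pics/c3s.png",f(eyes.capture("scene")[228:358,205:395]))
E
```

```text
t 5.0 TCP in stand [   3.7 -178.1] 0.3004 yaw in stand -90.1 F [-1.   0.3  0.1] j6 16.956314937227326
units tool xyz [-6.06  0.    0.02] turn units (about tool z) -0.03 R [[0.33, -0.94, 0.0], [-0.94, -0.33, -0.0], [0.0, 0.0, -1.0]]
```

View pics/c3s.png

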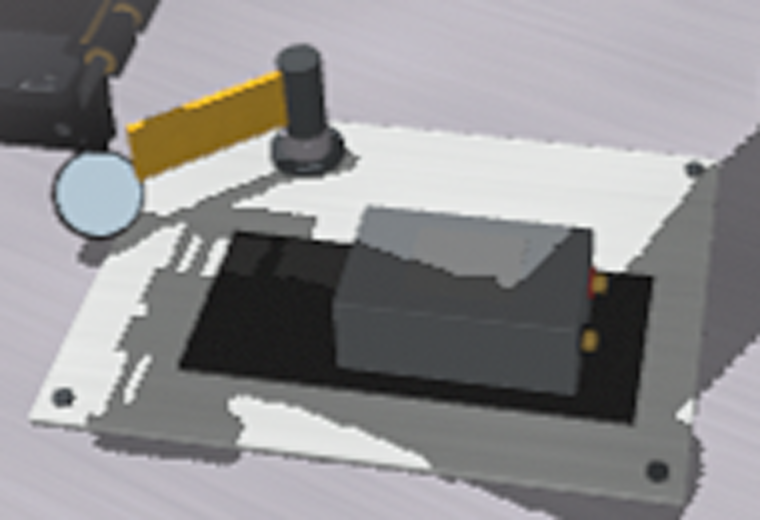

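View pics/c3.png

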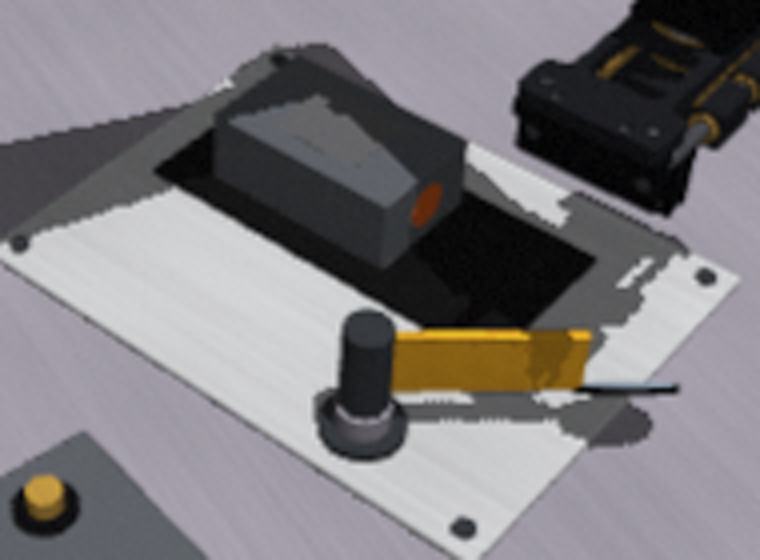

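The pack lies on its broad face along the mat: the studs point to +y and the orange disc faces the mirror side (c3, (427,205)). I'll fit its pose and plan the arm push.

```bash
cat > fit2.py <<'E'
from fit import *
O["side"]=(268,195)
L=[("scene",(-40,0,60),(362,208)),("scene",(40,0,60),(335,302)),("scene",(40,0,10),(340,366)),("scene",(-40,130,60),(592,230)),("scene",(40,130,60),(583,331)),("scene",(40,130,10),(576,394)),
("side",(-40,0,60),(385,207)),("side",(-40,0,10),(383,268)),("side",(40,0,60),(466,145)),("side",(-40,130,60),(215,118)),("side",(40,0,10),(462,200))]
print("--"); p=fit(L,0,[.6,0,.34])
print("underside centre in stand",R.T@(p[:2]-s[:2]),"yaw",p[2]-s[2])
E
python3 fit2.py|sed -n '/--/,$p'
# arm: contact point TCP goals, in stand frame
python3 - <<'E'
import numpy as np
for j in (.25,.324,.5,.7,.9,1.1,1.2):
    a=j-1.2; u=np.array([np.cos(a),np.sin(a)]); n=np.array([-u[1],u[0]])
    print(j,np.round(np.array([-135,-100])+78*u-12.5*n,1))
E
```

```text
--
[0.6045 0.0017 0.3539] rms 0.8010192472493431 [[0.6, -1.2], [-0.5, 0.4], [-0.3, 0.9], [0.8, -1.2], [-1.0, -0.5], [0.3, 0.3], [0.6, -0.1], [-0.1, 0.9], [0.6, -1.9], [-1.0, -1.0], [-0.1, 0.3]]
underside centre in stand [ 0.00457467 -0.03737684] yaw 0.010953681217582334
0.25 [ -99.8 -170.7]
0.324 [ -94.7 -167.9]
0.5 [ -83.4 -159.8]
0.7 [ -72.5 -148.4]
0.9 [ -64.2 -135. ]
1.1 [ -58.6 -120.2]
1.2 [ -57.  -112.5]
```

```bash
python3 goto.py -116 -185.5 .23 -140.2
```

```text
t 5.15 TCP in stand [   3.9 -175.7] 0.3005 yaw in stand -90.0 F [ 0.3 -0.1 -0.2] j6 16.925016069513823
units tool xyz [0.49 5.99 3.53] turn units (about tool z) 10.95 R [[0.34, -0.94, -0.0], [-0.94, -0.34, 0.0], [-0.0, 0.0, -1.0]]
```

Request:
{"name": "jog_arm", "arguments": {"increments": [[0.08,1,0,0],[0.08,1,0,0],[0.08,1,0,0],[0.08,1,0,0],[0.08,1,0,0],[0.09,1,0,0],[0,0,0,1],[0,0,0,1],[0,0,0,1],[0,0,0,1]]}}

```text
time_s: 6.15
tcp_pos: [0.5408, -0.1778, 0.3011]
ee_rot: [[0.021, -1.0, 0.0], [-1.0, -0.021, 0.0], [-0.0, -0.0, -1.0]]
wrist_force: [-0.0, 0.2, 0.4]
gripper_width: 0.005
gripper_force: 0.0
```

Request:
{"name": "jog_arm", "arguments": {"increments": [[0,0,0,1],[0,0,0,1],[0,0,0,1],[0,0,0,1],[0,0,0,1],[0,0,0,1],[0,0,0,0.95],[0,0,0,0],[0,0,0,0]]}}

```text
time_s: 7.05
tcp_pos: [0.5409, -0.1781, 0.3009]
ee_rot: [[-0.506, -0.863, 0.0], [-0.863, 0.506, 0.0], [-0.0, -0.0, -1.0]]
wrist_force: [0.5, -0.4, -0.5]
gripper_width: 0.003
gripper_force: 0.0
```

```bash
python3 goto.py -116 -185.5 .23 -140.2
```

```text
t 7.05 TCP in stand [-115.8 -185.2] 0.3009 yaw in stand -140.0 F [ 0.5 -0.4 -0.5] j6 -28.453666336975598
units tool xyz [ 0.02 -0.    3.55] turn units (about tool z) 0.04 R [[-0.51, -0.86, 0.0], [-0.86, 0.51, 0.0], [-0.0, -0.0, -1.0]]
```

Request:
{"name": "jog_arm", "arguments": {"increments": [[0,0,0.9,0],[0,0,0.9,0],[0,0,0.9,0],[0,0,0.85,0],[-0.4,0,0,0],[-0.4,0,0,0],[-0.2,0,0,0],[-0.2,0,0,0],[0,0,0,0]]}}

```text
time_s: 7.95
tcp_pos: [0.5537, -0.1574, 0.2306]
ee_rot: [[-0.507, -0.862, 0.002], [-0.862, 0.507, -0.0], [-0.001, -0.002, -1.0]]
wrist_force: [0.5, 0.5, -0.1]
gripper_width: 0.008
gripper_force: 0.0
```

Request:
{"name": "jog_arm", "arguments": {"increments": [[-0.16,-0.02,0,-0.5],[-0.16,-0.02,0,-0.5],[-0.16,-0.02,0,-0.5],[-0.16,-0.02,0,-0.5],[-0.16,-0.02,0,-0.5],[-0.16,-0.02,0,-0.5],[-0.16,-0.02,0,-0.5],[-0.16,-0.02,0,-0.5],[-0.16,-0.02,0,-0.5],[-0.16,-0.02,0,-0.5]]}}

```text
time_s: 8.95
tcp_pos: [0.5681, -0.1298, 0.2304]
ee_rot: [[-0.131, -0.991, 0.001], [-0.991, 0.131, -0.0], [0.0, -0.002, -1.0]]
wrist_force: [0.0, -1.2, 0.1]
gripper_width: 0.007
gripper_force: 0.5
```

```bash
cat > armfit.py <<'E'
from goto import *
from station import sense
s=sense();p=np.array(s["tcp_pos"]);q=(rz(-SY)@np.r_[p[:2]-ST,0])[:2]*1e3
w=toolyaw(np.array(s["ee_rot"]))-SY; j=w+np.pi/2+1.2; a=j-1.2
u=np.array([np.cos(a),np.sin(a)]);n=np.array([-u[1],u[0]]); d=q-[-135,-100]
print("tool-implied joint",(j+np.pi)%(2*np.pi)-np.pi,"r",d@u,"off",d@n,"z",p[2],"F",np.round(s["wrist_force"],1),s["time_s"])
E
python3 armfit.py
```

```text
tool-implied joint 0.7258812503951573 r 76.63899778676645 off -15.595406237499656 z 0.2303614538823853 F [ 0.  -1.2  0.1] 8.95
```

Request:
{"name": "jog_arm", "arguments": {"increments": [[-0.16,-0.02,0,-0.5],[-0.16,-0.02,0,-0.5],[-0.16,-0.02,0,-0.5],[-0.16,-0.02,0,-0.5],[-0.16,-0.02,0,-0.5],[-0.16,-0.02,0,-0.5],[-0.16,-0.02,0,-0.5],[-0.16,-0.02,0,-0.5],[0,0,0,0],[0,0,0,0]]}}

```text
time_s: 9.95
tcp_pos: [0.5708, -0.1041, 0.23]
ee_rot: [[0.185, -0.983, 0.0], [-0.983, -0.185, 0.0], [-0.0, -0.0, -1.0]]
wrist_force: [-0.2, -1.1, -0.6]
gripper_width: 0.003
gripper_force: 0.0
```

```bash
python3 armfit.py; python3 - <<'E'
from station import eyes
import cv2,numpy as np
a=eyes.capture("scene"); b=eyes.capture("side"); f=lambda x:cv2.resize(x,None,fx=4,fy=4,interpolation=cv2.INTER_CUBIC)
cv2.imwrite("pics/d.png",np.vstack([f(a[230:304,225:385]),f(b[235:310,320:480])]))
E
```

```text
tool-implied joint 1.04344069345961 r 75.28920222521643 off -14.041634013753864 z 0.2299631296207917 F [-0.2 -1.1 -0.6] 9.95
```

View pics/d.png

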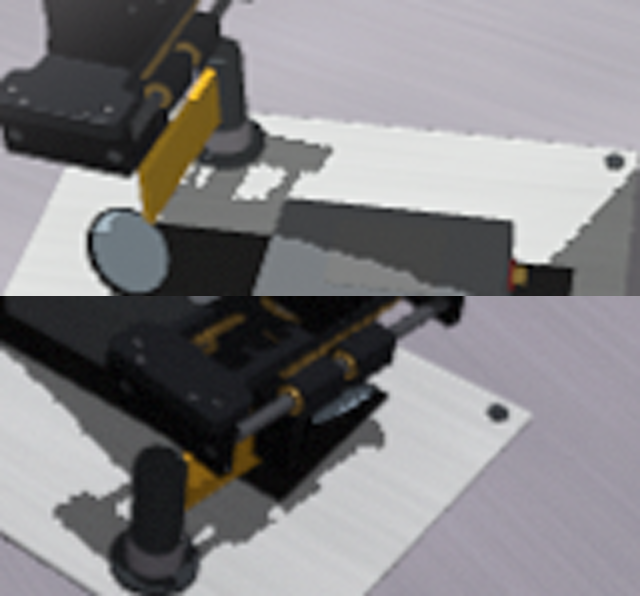

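```bash
cat > jf.py <<'E'
from fit import *
from scipy.optimize import least_squares
def jfit(L,off):
    O["scene"]=off
    for h in ([.4956,-.1006],[.4942,-.1043]):
        q=least_squares(lambda a:res([h[0],h[1],a[0]],L,0),[s[2]-.1]); print("joint",q.x[0]-s[2]+1.2,q.fun.round(1))
E
python3 - <<'E' | tail -2
from jf import *
jfit([("scene",(135,0,37),(128,250)),("scene",(112,0,76),(140,180)),("scene",(112,0,36),(152,222))],(225,230))
E
```

```text
joint 1.0305170624354714 [ 0.4  0.9  0.1 -1.1 -1.1  1.6]
joint 1.053558525579245 [ 0.7  0.3  0.2 -1.8 -1.   1. ]
```

Request:
{"name": "jog_arm", "arguments": {"increments": [[-0.16,-0.02,0,-0.5],[-0.16,-0.02,0,-0.5],[-0.16,-0.02,0,-0.5],[-0.16,-0.02,0,-0.5],[-0.04,0,0,-0.12],[0,0,0,0],[0,0,0,0]]}}

```text
time_s: 10.75
tcp_pos: [0.569, -0.0906, 0.2298]
ee_rot: [[0.349, -0.937, -0.0], [-0.937, -0.349, 0.0], [-0.0, 0.0, -1.0]]
wrist_force: [-0.6, -0.2, -0.3]
gripper_width: 0.004
gripper_force: 0.2
```

```bash
python3 armfit.py
```

```text
tool-implied joint 1.2130982560481218 r 74.90284735759819 off -13.267264560580145 z 0.22976616875769695 F [-0.6 -0.2 -0.3] 10.75
```

Request:
{"name": "jog_arm", "arguments": {"increments": [[0.3,0,0,0],[0.6,0,0,0],[0.8,0,0,0],[0,0,-1,0],[0,0,-1,0],[0.5,0,-1,0],[1,0,-1,0],[1,0,-1,0],[1,0,-1,0],[1,0,0,0]]}}

```text
time_s: 11.75
tcp_pos: [0.6133, -0.2091, 0.3536]
ee_rot: [[0.349, -0.937, 0.007], [-0.937, -0.349, -0.002], [0.004, -0.006, -1.0]]
wrist_force: [0.3, -0.7, 0.7]
gripper_width: 0.005
gripper_force: 0.0
```

Request:
{"name": "jog_arm", "arguments": {"increments": [[1,0,-1,0],[1,0,-1,0],[1,0,0,0],[0,0,0,0]]}}

```text
time_s: 12.15
tcp_pos: [0.6335, -0.2663, 0.3898]
ee_rot: [[0.346, -0.938, 0.001], [-0.938, -0.346, -0.0], [0.001, -0.001, -1.0]]
wrist_force: [0.9, 0.2, -0.3]
gripper_width: 0.005
gripper_force: 0.0
```

```bash
python3 - <<'E'
from station import eyes
import cv2,numpy as np
a=eyes.capture("scene"); b=eyes.capture("side"); f=lambda x:cv2.resize(x,None,fx=4,fy=4,interpolation=cv2.INTER_CUBIC)
cv2.imwrite("pics/e.png",np.vstack([f(a[235:310,230:400]),f(b[235:310,320:490])]))
E
```

```text
(no output)
```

View pics/e.png

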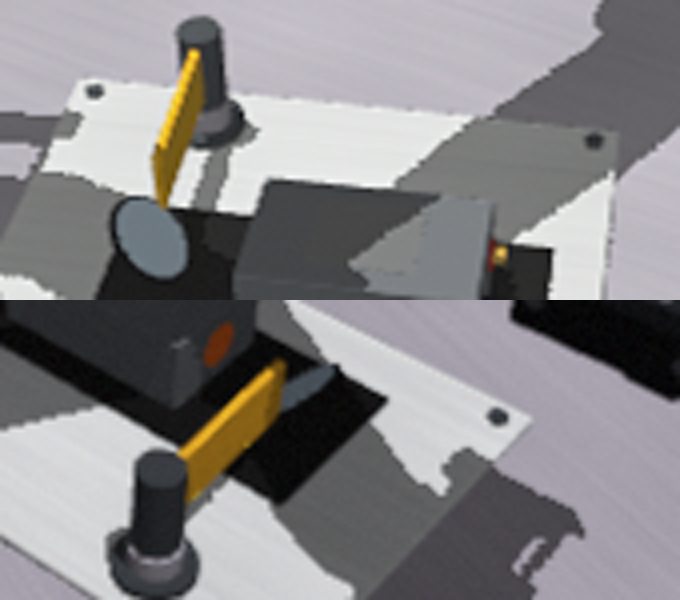

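```bash
python3 - <<'E' | tail -4
from jf import *
O["side"]=(320,235)
L=[("scene",(135,0,37),(150,238)),("scene",(112,0,76),(156,150)),("scene",(112,0,36),(162,208)),("side",(112,0,76),(283,62)),("side",(112,0,36),(282,110))]
jfit(L,(230,235))
q=fit(L+[("side",(0,0,82),(162,169)),("scene",(0,0,82),(199,26))],0,[.495,-.1,.34]); print(q[2]-s[2]+1.2)
E
```

```text
joint 1.204449276382483 [-0.2  0.6 -0.6  2.7 -0.5  1.5  0.4 -1.1 -1.   0.3]
joint 1.2250741156764784 [-0.  -0.2 -0.6  1.9 -0.5  0.7  0.  -0.4 -1.4  1. ]
[ 0.4935 -0.1047  0.3691] rms 0.7586049717265351 [[0.1, -0.4], [-0.5, 1.7], [-0.4, 0.4], [-0.2, -0.2], [-1.6, 1.2], [-0.2, -0.1], [-0.3, 0.4]]
1.2261655455055012
```

The mirror arm measures about 1.21–1.23 rad against a target of 1.21. It faces the orange-disc underside with a clear gap, and the gripper is well away from everything.

```bash
python3 -c "
from station import r
print(r.finish_job())"
```

```text
the job is handed in; nothing more can be done
None
```

I handed the job in: the pack lies along the mat with its top pointing away from the mirror, and the mirror faces its underside to within about 1° as measured, with a clear gap; the robot's clock was at about 12 s and I saw nothing else moved, but no verdict came back.

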